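# Unhook the capsule drawer from its chest

## Robot

A 7-joint arm with a two-finger parallel gripper is mounted at the origin on a cart in front of the work surface, level with it; the furniture and walls round the work are solid. World frame = base frame: x ahead of the robot, y to its left, z up, the work surface at z = 0. Lengths are in m, angles in rad, forces in N, time in s.
With the tool pointing down it reaches from about 0.425 to 0.925 m from the base axis. Payload 6.8 kg.
Tool frame: the origin (TCP) lies midway between the tips of the shut fingers; the grasp point (between the pads) lies 19 mm behind it; z points along the fingers, y is the line along which they close (so a half turn about z gives the same grasp; the last joint's range is limited). The gripper opens to 85 mm and grips with 20 to 120 N. Pads are 22 mm wide; open, the fingers measure 114 mm over their backs; the gripper's body (76 mm by 85 mm) begins 54 mm behind the grasp point. The pads swing forward as they close: fully open they stand 13 mm farther back than shut.
Start: joints at [1.123, 0.477, 0.022, 1.555, -0.011, 1.109, -0.083], TCP at [0.225, -0.636, 0.198] pointing down, gripper open.
Joint ranges: [-2.96, 2.96], [-0.34, 2.1], [-1.41, 1.46], [0.24, 2.44], [-1.37, 4.51], [0.17, 1.92], [-2.96, 2.96]. Speed limits (rad/s): [2.39, 2.39, 3.14, 3.14, 3.14, 3.14, 3.14].

## Interface

Orientations are given as a rotation vector (axis times angle).
In Python, from bench import get_obs, grab_frame, camera_params, r gives the robot as it stands.
- The arm moves only by the shell command python3 -m jog 'ROWS' [FORCE]. ROWS is JSON, a list of rows, each an object of numbers: "rx", "ry", "rz": the turn, a rotation vector about the world's x, y, z scaled (see below); "x", "y", "z": the shift along the world's x, y, z scaled (see below); "jaw": the opening, from -1 (shut) to 1 (fully open). In form: [{"rx": .., "ry": .., "rz": .., "x": .., "y": .., "z": .., "jaw": ..}, ...]. A call has 1 to 8 rows; each row shifts and turns the commanded pose from where the row before left it; what a row does not reach is not made up. The controller multiplies each number of a shift by 60 mm and each number of a turn by 10 degrees. A row lasts 1/8 s, in which the tool goes at most 62.5 mm and 10.7 degrees, less where a joint would pass 70% of its speed; a pose out of reach is approached as far as the arm can. A call with a number of a shift or a turn outside -1 to 1 is refused whole. A call with a gripper value outside its range is refused whole. The fingers move at their own pace and stop on an object; FORCE is the grip in N (left out, the last holds). Time passes only in rows, so rows that do not move let the fingers close. It gives the time, the measured TCP pose, the force, the opening and the grip force at its end, in the units of the state.
- get_obs(): the state, without advancing time (a new reading comes with each control period).
- grab_frame(name): name is "side" or "top"; returns the picture (480x640x3 uint8, red, green, blue); there is no depth.
- camera_params(name): a dict with "fx", "fy", "cx", "cy" (pixels), "R" (3x3) and "t" (3): a world point X has camera coordinates R X + t. Camera axes: x right, y down, z forward; pixel columns grow to the right and rows downward; lengths in m; the calibration is good to about 2 mm. A picture is of the moment at which its call begins. camera_params takes no time and is no camera call.
- r.hand_in(): hands the job in; it is judged then, once.
The state is a dict: "clock": time; "joints": joint angles; "qvel": joint speeds; "tau": joint torques, N m; "tcp_pos": TCP position; "orientation": TCP orientation; "contact_force": force on the tool from outside, world axes, zero at the start; "moment": the same for the moment, N m; "grip_width": finger opening in m; "gripper_force": force on a finger pad.
Only numpy, scipy, OpenCV 4.12 (cv2) and the standard library are available. Lean on these libraries where they do the work, as an engineer would, in place of code of your own. Each camera call takes 0.05 s, during which the arm holds its last target. There are 200 camera calls.

## Task

The capsule drawer of the small wooden chest has to come out to be refilled. Draw it out by its bar until its pins catch on the stops inside, then raise its front so that the pins dip under the stop lips and ease it free, never forcing it, with the chest staying where it stands. Set it down flat in the middle of the round wooden board with its three capsules still in it, let go, and leave the other things where they are.

Things in the scene. Friction and masses are not known exactly. Their poses are not given: they have to be found in the camera images.
- chest: Low pale-wood chest with one drawer, loose on rubber feet, 1.9 kg: 158 wide (y) and 162 deep (x) over its top, 75 high. Origin: on the worktop under the middle of its front edge; +x to its back, -x the way the drawer comes out, z up. It slides on the worktop when pulled with some 10 N or more. Sizes of its inside, under the other points, are in mm from this origin.
- sill (a point): Top of the chest's sill, x 6, z 25: a round steel rail (radius 5, along y) that carries the drawer's underside and on which it tilts. Behind it the floor lies 22 lower. The mouth is open up to z 64, 6 above the drawer's sides: with the pins at the stops the drawer can tilt about 16 to 20 degrees, front up, before it jams; elsewhere only a few degrees.
- stop (a point): Where the stops lie at the least, x 38, z 30: on each cheek a steel runner whose front end is a lip 4 thick, hanging down to z 30. Runners were fitted by hand: the lip's back face lies 38 to 72 behind the front edge, out of sight, to be felt. Behind it the runner has a bed for the pin (top z 27, starts 11 behind the lip's back face) and an upper flange (z 38).
- drawer: Pale-wood drawer, about 0.24 kg. Origin: middle of the underside of its box; -x is its front, z up. Box 126 long (x), 114 wide, 33 high, walls 5, floor 4; front panel 148 wide, 46 high, 10 thick (x -73 to -63), its lower edge level with the underside. Fully shut its origin lies 62 behind the chest's origin and 25 up; it starts up to 8 open. It is clear of the chest after 130 of travel.
- pull (a point): Middle of the drawer's steel bar pull: a flat upright bar 8 thick (x), 22 high, 116 long (y), on two posts 96 apart; 109 in front of the drawer's origin and 26 above its underside; 32 clear between bar and front panel. Pinch it front to back from above.
- pins (a point): Point midway between the drawer's two pins, at its x 56, z 6: round, radius 4, 8.5 out of each side. They meet the stop lips after 42 to 76 of travel from shut. Only within about 4 of the lips are they off the beds, so the rear can sink: 14 to 16 degrees of tilt, front up, takes them under the lips, drawing the drawer along its own slope on the sill.
- drawer_floor (a point): Middle of the drawer's inner floor, 4 above its underside.
- capsule0: Aluminium coffee capsule, 37 across its foil, 28 high, lying foil down, loose in the drawer; origin at the middle of the foil.
- capsule1: Another such capsule in the drawer.
- capsule2: Another such capsule in the drawer.
- board: Round flat wooden board, 310 across, 17 high, which does not move. Origin: middle of its underside.
- cup: Small white cup, 60 across, 55 high, standing on the rear half of the chest's top. Origin under its middle.
- mug: Green mug with a handle, 90 across, 97 high, right of the chest. Leave alone.
- jam: Glass jam jar, 64 across, 90 high, right of the chest. Leave alone.
- salt: Salt shaker, 44 across, 90 high, right of the chest. Leave alone.
- timer: Round kitchen timer, 62 across, 43 high, left in front of the coffee maker. Leave alone.
Not all that is in view belongs to the job. Leave any blue look-alike of the cup alone.

How it is judged:
By the outcome, as a careful person would: the job done as asked, in the order asked, and still so for the second after the job is handed in, with the robot touching nothing.
It also fails if it takes over 58 s, if anything falls off the work surface, if the arm or the gripper's body presses on something with over 40 N, if the wrist force passes 120 N, or if a joint passes its speed limit or range.

## Working session

There is one attempt and no reset: what is moved stays moved. The work goes in short steps, Python scripts to look and compute and a shell command to move; the robot and the scene stay as the last step left them, time stands still between calls to the robot, and variables do not carry over. Pictures are saved under pics/ and viewed, at most 11 in all, crops included, and the job is handed in when it is done.

```bash
mkdir -p pics; ls; python3 - <<'E'
from bench import get_obs, grab_frame, camera_params
import cv2, numpy as np
for n in ("side","top"):
    cv2.imwrite(f"pics/{n}0.png", cv2.cvtColor(grab_frame(n),cv2.COLOR_RGB2BGR))
    p=camera_params(n); R=np.array(p["R"]);print(n,p["fx"],p["cx"],p["cy"],(-R.T@np.array(p["t"])).round(3),R.round(3).tolist())
o=get_obs();print({k:np.round(v,3).tolist() for k,v in o.items()})
E
```

```text
pics
side 468.00855423926504 313.66824079168265 239.62560048174555 [-0.405  0.787  0.653] [[-0.622, -0.783, 0.024], [-0.327, 0.231, -0.916], [0.712, -0.578, -0.4]]
top 600.8850886866799 326.25818742850146 234.4734327115479 [ 0.03  -0.191  1.44 ] [[0.273, -0.962, -0.006], [-0.886, -0.249, -0.391], [0.375, 0.112, -0.92]]
{'clock': 0.1, 'joints': [1.123, 0.478, 0.022, 1.556, -0.011, 1.109, -0.083], 'qvel': [0.001, -0.002, 0.0, -0.004, -0.001, 0.001, -0.001], 'tau': [0.004, -59.776, 1.614, -28.195, 0.013, 0.005, -0.0], 'tcp_pos': [0.225, -0.636, 0.197], 'orientation': [-3.095, -0.531, 0.001], 'contact_force': [-0.689, 0.004, 0.092], 'moment': [-0.037, 0.046, 0.007], 'gripper_force': 0.0, 'grip_width': 0.085}
```

View pics/side0.png

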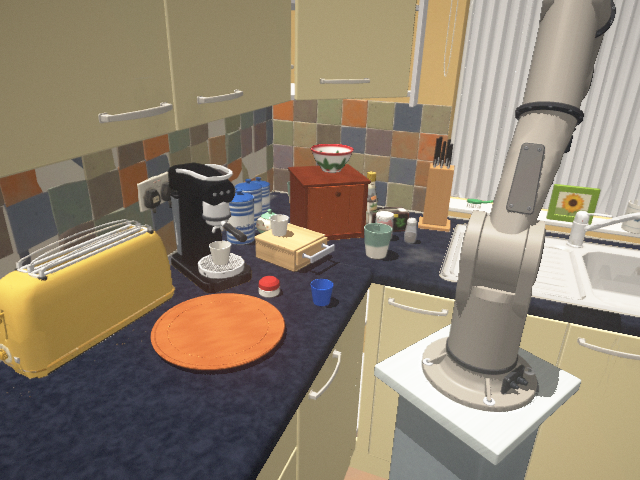

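View pics/top0.png

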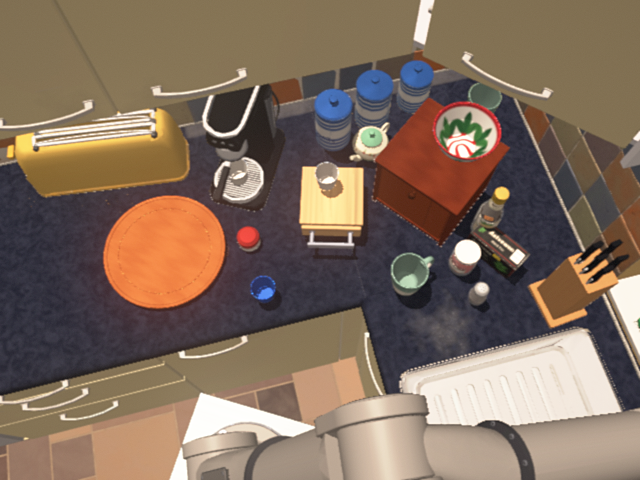

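The side view shows the chest at about (290,245), its bar at (318,254), the board at (218,330), the timer at (269,287) and the blue cup at (321,292). In the top view the chest top spans about (302,168)–(363,235), the bar is at (331,246), and the board is at (165,251).

```bash
cat > h.py <<'E'
import numpy as np, cv2
from bench import get_obs, grab_frame, camera_params
def ray(n,uv,z):
    p=camera_params(n);R=np.array(p["R"]);t=np.array(p["t"])
    c=-R.T@t; uv=np.atleast_2d(uv).astype(float)
    d=np.c_[(uv[:,0]-p["cx"])/p["fx"],(uv[:,1]-p["cy"])/p["fy"],np.ones(len(uv))]@R
    return c+d*((z-c[2])/d[:,2])[:,None]
def proj(n,X):
    p=camera_params(n);q=np.atleast_2d(X)@np.array(p["R"]).T+np.array(p["t"])
    return np.c_[q[:,0]/q[:,2]*p["fx"]+p["cx"],q[:,1]/q[:,2]*p["fy"]+p["cy"]]
E
python3 - <<'E'
from h import *
im=cv2.imread("pics/top0.png");hsv=cv2.cvtColor(im,cv2.COLOR_BGR2HSV)
# board
m=cv2.inRange(hsv,(3,150,120),(16,255,255)); m[:,:90]=0;m[:185]=0;m[320:]=0;m[:,240:]=0
c=max(cv2.findContours(m,0,1)[0],key=cv2.contourArea)
P=ray("top",c[:,0],0.017)[:,:2].astype(np.float32)
print("board",cv2.minEnclosingCircle(P))
# chest
m=cv2.inRange(hsv,(14,40,150),(30,200,255)); m[:,:290]=0;m[:,372:]=0;m[:155]=0;m[255:]=0
c=max(cv2.findContours(m,0,1)[0],key=cv2.contourArea)
P=ray("top",c[:,0],0.075)[:,:2].astype(np.float32)
print("chest",cv2.minAreaRect(P),cv2.boxPoints(cv2.minAreaRect(P)))
cr=cv2.resize(im[155:265,285:385],None,fx=5.4,fy=5.4,interpolation=cv2.INTER_CUBIC);cv2.imwrite("pics/crop1.png",cr)
E
```

```text
board ((0.4592388868331909, 0.3695574700832367), 0.15561482310295105)
chest ((0.6929638385772705, -0.008796274662017822), (0.18559415638446808, 0.15896081924438477), 14.044707298278809) [[ 0.58365256  0.0457883 ]
 [ 0.62222904 -0.10842064]
 [ 0.8022751  -0.06338085]
 [ 0.76369864  0.09082809]]
```

View pics/crop1.png

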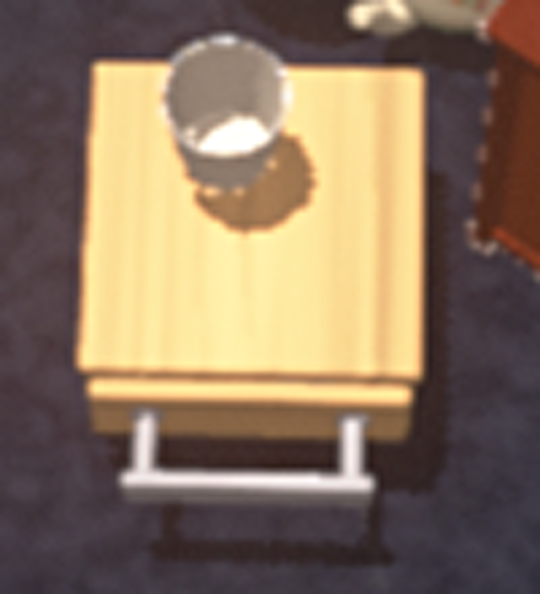

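The crop shows the chest-top corners at about (93,62), (424,68), (422,380) and (78,372), and the bar's top from (122,479) to (373,485), in crop pixels. The drawer is slightly open.

```bash
python3 - <<'E'
from h import *
f=lambda a:np.array(a)/5.4+[285-.4,155-.4]
C=ray("top",f([(93,62),(424,68),(422,380),(78,372)]),.075);print(C.round(4),np.linalg.norm(np.diff(C,axis=0),axis=1))
fr=C[2]-C[3];bk=C[1]-C[0];le=C[0]-C[3];ri=C[1]-C[2]
for v in (fr,bk): print("yaw from y edges",np.degrees(np.arctan2(v[0],-v[1])))
for v in (le,ri): print("yaw from x edges",np.degrees(np.arctan2(v[1],v[0])))
B=ray("top",f([(122,479),(373,485)]),.062);print("bar",B.round(4),B.mean(0),np.linalg.norm(B[1]-B[0]),np.degrees(np.arctan2((B[1]-B[0])[0],-(B[1]-B[0])[1])))
print("front mid",(C[2]+C[3])/2)
from scipy.spatial.transform import Rotation as R
print(R.from_rotvec(get_obs()["orientation"]).as_matrix().round(3))
E
```

```text
[[ 0.7555  0.0892  0.075 ]
 [ 0.7953 -0.0648  0.075 ]
 [ 0.6364 -0.1049  0.075 ]
 [ 0.5974  0.0488  0.075 ]] [0.15901937 0.16390714 0.15850107]
yaw from y edges 14.247095402095054
yaw from y edges 14.481058803032054
yaw from x edges 14.334368199385102
yaw from x edges 14.153308617333066
bar [[ 0.5568  0.016   0.062 ]
 [ 0.5851 -0.0956  0.062 ]] [ 0.57091279 -0.03981305  0.062     ] 0.11514216622069105 14.239665064636377
front mid [ 0.61686526 -0.02805466  0.075     ]
[[ 0.943  0.333 -0.001]
 [ 0.333 -0.943  0.002]
 [-0.    -0.002 -1.   ]]
```

```bash
python3 -m jog '[{"x":0.41,"y":0.71,"rz":0.6,"jaw":-0.43},{"x":0.41,"y":0.71,"rz":0.6,"jaw":-0.43},{"x":0.41,"y":0.71,"rz":0.6,"jaw":-0.43},{"x":0.41,"y":0.71,"rz":0.6,"jaw":-0.43},{"x":0.41,"y":0.71,"rz":0.6,"jaw":-0.43},{"x":0.41,"y":0.71,"rz":0.6,"jaw":-0.43},{"x":0.41,"y":0.71,"rz":0.6,"jaw":-0.43}]' 100
cat > st.py <<'E'
from h import *
from scipy.spatial.transform import Rotation as R
o=get_obs();T=R.from_rotvec(o["orientation"]).as_matrix();ex=np.array([np.cos(np.radians(14.3)),np.sin(np.radians(14.3)),0])
ey=np.array([-ex[1],ex[0],0]);p=o["tcp_pos"];F=np.array([.6169,-.0281,0])
g=p-.019*T[:,2]
C=lambda v:(np.array([v@ex,v@ey,v[2]]))
print("t",round(o["clock"],2),"tcp",np.round(p,4),"yaw_y",np.degrees(np.arctan2(T[1,1],T[0,1])).round(2),"zaxis chest",C(T[:,2]).round(3),"tilt",np.degrees(np.arcsin(T[2,1])).round(2))
print("grasp in chest mm",(C(g-F)*1e3).round(1),"F chest",C(np.array(o["contact_force"])).round(1),"M",C(np.array(o["moment"])).round(2),"w",round(o["grip_width"]*1e3,1),"gf",np.round(o["gripper_force"],1),"j",np.round(o["joints"],2))
E
python3 st.py
```

```text
t 0.1 tcp [ 0.2248 -0.6358  0.1974] yaw_y -70.53 zaxis chest [-0.     0.002 -1.   ] tilt -0.1
grasp in chest mm [-530.1 -492.1  216.4] F chest [-0.7  0.2  0.1] M [-0.02  0.05  0.01] w 85.0 gf 0.0 j [ 1.12  0.48  0.02  1.56 -0.01  1.11 -0.08]validation failed for argument at $[0]...
```

```bash
python3 -m jog '[{"rx":0,"ry":0,"rz":0.6,"x":0.41,"y":0.71,"z":0,"jaw":-0.43},{"rx":0,"ry":0,"rz":0.6,"x":0.41,"y":0.71,"z":0,"jaw":-0.43},{"rx":0,"ry":0,"rz":0.6,"x":0.41,"y":0.71,"z":0,"jaw":-0.43},{"rx":0,"ry":0,"rz":0.6,"x":0.41,"y":0.71,"z":0,"jaw":-0.43},{"rx":0,"ry":0,"rz":0.6,"x":0.41,"y":0.71,"z":0,"jaw":-0.43},{"rx":0,"ry":0,"rz":0.6,"x":0.41,"y":0.71,"z":0,"jaw":-0.43},{"rx":0,"ry":0,"rz":0.6,"x":0.41,"y":0.71,"z":0,"jaw":-0.43}]' 100;python3 st.py
```

```text
clock: 0.98
tcp_pos: [0.3976, -0.3366, 0.1981]
orientation: [-2.697, -1.61, 0.0]
contact_force: [0.1, -0.5, 0.4]
grip_width: 0.0243
gripper_force: 0.0
t 0.97 tcp [ 0.3976 -0.3366  0.1981] yaw_y -28.34 zaxis chest [-0.  0. -1.] tilt -0.02
grasp in chest mm [-288.7 -244.8  217.1] F chest [-0.  -0.5  0.4] M [-0.05 -0.03  0.03] w 24.3 gf 0.0 j [ 0.81  0.24 -0.26  1.91  0.07  1.01  0.02]
```

```bash
python3 -m jog '[{"rx":0,"ry":0,"rz":0.71,"x":0.48,"y":0.82,"z":0,"jaw":-0.43},{"rx":0,"ry":0,"rz":0.71,"x":0.48,"y":0.82,"z":0,"jaw":-0.43},{"rx":0,"ry":0,"rz":0.71,"x":0.48,"y":0.82,"z":0,"jaw":-0.43},{"rx":0,"ry":0,"rz":0.71,"x":0.48,"y":0.82,"z":0,"jaw":-0.43},{"rx":0,"ry":0,"rz":0.71,"x":0.48,"y":0.82,"z":0,"jaw":-0.43},{"rx":0,"ry":0,"rz":0.71,"x":0.48,"y":0.82,"z":0,"jaw":-0.43},{"rx":0,"ry":0,"rz":0,"x":0,"y":0,"z":-0.9,"jaw":-0.43},{"rx":0,"ry":0,"rz":0,"x":0,"y":0,"z":0,"jaw":-0.43}]' 100;python3 st.py
```

```text
clock: 1.98
tcp_pos: [0.5664, -0.043, 0.1406]
orientation: [-1.927, -2.472, 0.008]
contact_force: [0.4, -0.1, 0.6]
grip_width: 0.0245
gripper_force: 0.0
t 1.98 tcp [ 0.5664 -0.043   0.1406] yaw_y 14.13 zaxis chest [-0.009  0.002 -1.   ] tilt -0.49
grasp in chest mm [-52.5  -2.  159.6] F chest [ 0.3 -0.2  0.6] M [-0.03  0.07  0.02] w 24.5 gf 0.0 j [ 0.38  0.42 -0.52  1.84  0.25  0.96 -0.01]
```

```bash
python3 -m jog '[{"rx":0,"ry":0,"rz":0,"x":0.073,"y":0.05,"z":-0.6,"jaw":-0.43},{"rx":0,"ry":0,"rz":0,"x":0,"y":0,"z":-0.45,"jaw":-0.43},{"rx":0,"ry":0,"rz":0,"x":0,"y":0,"z":-0.2,"jaw":-0.43},{"rx":0,"ry":0,"rz":0,"x":0,"y":0,"z":-0.2,"jaw":-0.43},{"rx":0,"ry":0,"rz":0,"x":0,"y":0,"z":-0.2,"jaw":-0.43},{"rx":0,"ry":0,"rz":0,"x":0,"y":0,"z":-0.15,"jaw":-0.43},{"rx":0,"ry":0,"rz":0,"x":0,"y":0,"z":0,"jaw":-0.43}]' 100;python3 st.py; python3 -c "
from h import *
im=cv2.cvtColor(grab_frame('side'),4)[200:290,230:350];cv2.imwrite('pics/c2.png',cv2.resize(im,None,fx=5,fy=5,interpolation=2))"
```

```text
clock: 2.85
tcp_pos: [0.5739, -0.04, 0.0358]
orientation: [-1.932, -2.476, 0.001]
contact_force: [-0.4, 0.5, 0.9]
grip_width: 0.0245
gripper_force: 0.0
t 2.85 tcp [ 0.5739 -0.04    0.0358] yaw_y 14.07 zaxis chest [-0.001  0.    -1.   ] tilt -0.06
grasp in chest mm [-44.6  -0.9  54.8] F chest [-0.2  0.6  0.9] M [0.   0.05 0.04] w 24.5 gf 0.0 j [ 0.32  0.56 -0.46  1.9   0.35  0.76 -0.1 ]
```

View pics/c2.png

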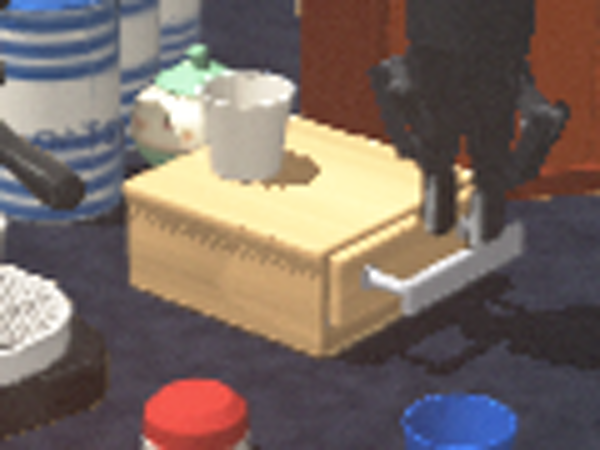

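The crop shows the left finger tip at about (440,230) and the right one at about (485,242), near the bar's top edge. It is not clear whether they straddle the bar, so I'll project the expected points.

```bash
python3 - <<'E'
from h import *
ex=np.array([np.cos(np.radians(14.3)),np.sin(np.radians(14.3)),0]);ey=np.array([-ex[1],ex[0],0]);F=np.array([.6169,-.0281,0])
w=lambda x,y,z:F+ex*x/1e3+ey*y/1e3+[0,0,z/1e3]
for nm,a in dict(barL=(-47,58,62),barLb=(-51,58,40),barR=(-47,-58,62),barM=(-51,0,62),barMb=(-51,0,40),tipF=(-57,0,36),tipB=(-32,0,36),chestFL=(0,79,75),chestFLbot=(0,79,0)).items():
    print(nm,((proj("side",w(*a))-[230,200])*5).round(0),proj("top",w(*a)).round(1))
cv2.imwrite('pics/c3.png',cv2.resize(cv2.cvtColor(grab_frame('top'),4)[180:290,270:390],None,fx=5,fy=5,interpolation=2))
E
```

```text
barL [[403. 282.]] [[307.  243.2]]
barLb [[408. 318.]] [[307.3 247.9]]
barR [[517. 220.]] [[353.9 244.2]]
barM [[467. 252.]] [[330.4 245.2]]
barMb [[466. 285.]] [[330.4 248.5]]
tipF [[474. 294.]] [[330.3 251.3]]
tipB [[441. 282.]] [[330.6 242.1]]
chestFL [[318. 251.]] [[299.2 223.5]]
chestFLbot [[317. 365.]] [[300.5 235.3]]
```

View pics/c3.png

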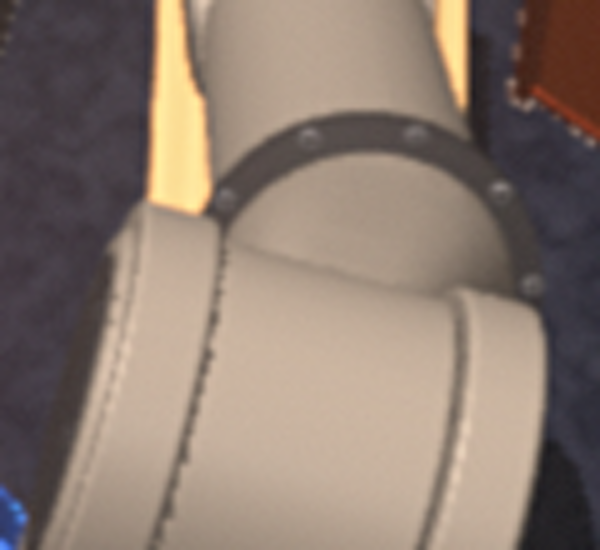

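The top view is blocked by the wrist. I'll take a closer side crop.

```bash
python3 -c "
from h import *
im=cv2.cvtColor(grab_frame('side'),4)[210:270,295:345];cv2.imwrite('pics/c4.png',cv2.resize(im,None,fx=10,fy=10,interpolation=0))"
```

```text
(no output)
```

View pics/c4.png

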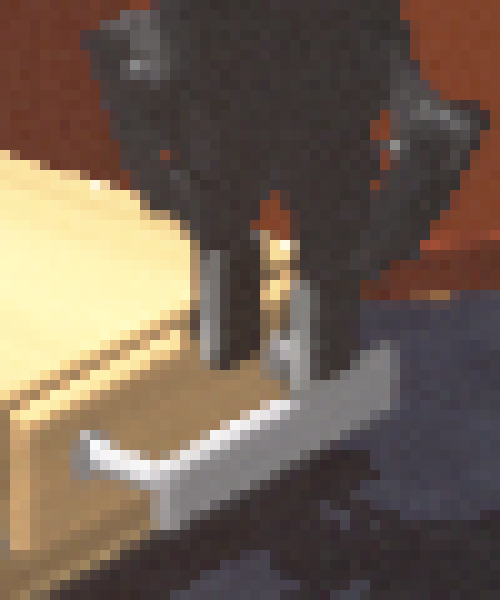

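The crop shows both finger tips (full-image pixels about (318,247) and (327,248)) some 10 px above where the reported TCP puts them. I'll check that by projection.

```bash
python3 st.py; python3 - <<'E'
from h import *
o=get_obs()
ex=np.array([np.cos(np.radians(14.3)),np.sin(np.radians(14.3)),0]);p=np.array(o["tcp_pos"])
for dz in (0,.01,.02,.03,.04):
    print(dz,[(proj("side",p+[0,0,dz]+s*ex/1e3)[0]).round(1).tolist() for s in (-27,-12,12,27)])
p=camera_params("side");print(p["fx"],p["fy"],p["cx"],p["cy"]);p=camera_params("top");print(p["fx"],p["fy"])
E
```

```text
t 3.0 tcp [ 0.5747 -0.0399  0.0367] yaw_y 14.07 zaxis chest [ 0.001 -0.    -1.   ] tilt 0.04
grasp in chest mm [-43.8  -1.1  55.7] F chest [ 0.2 -0.1  0.4] M [ 0.01 -0.03 -0.  ] w 24.4 gf 0.0 j [ 0.32  0.56 -0.47  1.9   0.35  0.76 -0.1 ]
0 [[328.7, 259.7], [324.7, 258.3], [318.3, 256.0], [314.4, 254.7]]
0.01 [[328.8, 256.7], [324.8, 255.3], [318.4, 253.1], [314.5, 251.7]]
0.02 [[328.9, 253.6], [324.9, 252.3], [318.5, 250.1], [314.5, 248.8]]
0.03 [[329.1, 250.6], [325.0, 249.2], [318.6, 247.1], [314.6, 245.8]]
0.04 [[329.2, 247.6], [325.1, 246.2], [318.7, 244.1], [314.7, 242.8]]
468.00855423926504 468.00855423926504 313.66824079168265 239.62560048174555
600.8850886866799 600.8850886866799
```

```bash
cat > tip.py <<'E'
from h import *
im=cv2.cvtColor(grab_frame('side'),cv2.COLOR_RGB2HSV)[:,:,2]
for u in (318,319,320,327,328,329): print(u,im[236:262,u].tolist())
E
python3 tip.py; python3 -m jog '[{"rx":0,"ry":0,"rz":0,"x":-0.05,"y":-0.01,"z":-0.1,"jaw":-0.43},{"rx":0,"ry":0,"rz":0,"x":0,"y":0,"z":-0.1,"jaw":-0.43},{"rx":0,"ry":0,"rz":0,"x":0,"y":0,"z":0,"jaw":-0.43}]' 100;python3 st.py;python3 tip.py
```

```text
318 [61, 60, 63, 62, 62, 60, 58, 60, 59, 62, 94, 152, 160, 158, 159, 156, 246, 224, 150, 130, 132, 127, 128, 100, 61, 57]
319 [63, 62, 59, 62, 59, 61, 60, 61, 59, 58, 142, 155, 158, 157, 158, 201, 236, 175, 134, 132, 130, 132, 130, 79, 60, 56]
320 [59, 60, 60, 63, 58, 58, 59, 61, 60, 112, 152, 157, 156, 157, 159, 236, 218, 143, 134, 129, 129, 132, 99, 64, 56, 52]
327 [60, 60, 58, 64, 64, 65, 61, 64, 64, 56, 60, 63, 124, 129, 128, 128, 130, 126, 94, 57, 52, 55, 54, 55, 74, 68]
328 [60, 63, 60, 61, 59, 60, 63, 59, 58, 56, 57, 88, 127, 131, 127, 131, 128, 125, 71, 54, 57, 50, 53, 54, 58, 73]
329 [59, 61, 61, 64, 59, 62, 59, 58, 62, 59, 59, 118, 128, 131, 128, 127, 128, 102, 72, 54, 55, 54, 53, 51, 55, 76]
clock: 3.42
tcp_pos: [0.5707, -0.0407, 0.0236]
orientation: [-1.932, -2.476, 0.001]
contact_force: [0.0, -0.4, -0.9]
grip_width: 0.0246
gripper_force: 0.0
t 3.42 tcp [ 0.5707 -0.0407  0.0236] yaw_y 14.07 zaxis chest [-0.001  0.    -1.   ] tilt -0.07
grasp in chest mm [-47.8  -0.8  42.6] F chest [-0.1 -0.4 -0.9] M [ 0.03 -0.01 -0.02] w 24.6 gf 0.0 j [ 0.31  0.58 -0.46  1.91  0.37  0.74 -0.11]
318 [61, 62, 62, 71, 70, 71, 71, 76, 70, 65, 68, 67, 63, 63, 65, 150, 246, 226, 148, 133, 131, 129, 131, 97, 63, 56]
319 [63, 62, 62, 62, 61, 60, 61, 59, 60, 62, 60, 61, 59, 59, 92, 193, 236, 174, 136, 128, 127, 129, 131, 77, 61, 59]
320 [61, 63, 61, 55, 61, 61, 57, 58, 60, 60, 58, 61, 59, 58, 142, 237, 219, 144, 131, 129, 129, 130, 99, 62, 60, 56]
327 [59, 63, 59, 60, 57, 62, 60, 75, 78, 78, 79, 78, 78, 70, 71, 73, 111, 129, 97, 57, 54, 56, 51, 55, 74, 84]
328 [58, 59, 59, 61, 56, 61, 60, 60, 59, 60, 61, 58, 60, 60, 57, 59, 91, 124, 74, 52, 51, 53, 54, 55, 55, 80]
329 [62, 56, 61, 60, 58, 63, 58, 62, 56, 62, 57, 59, 59, 59, 60, 84, 119, 101, 74, 51, 56, 51, 53, 56, 51, 79]
```

```bash
python3 -m jog '[{"rx":0,"ry":0,"rz":0,"x":0,"y":0,"z":0,"jaw":-0.7},{"rx":0,"ry":0,"rz":0,"x":0,"y":0,"z":0,"jaw":-1},{"rx":0,"ry":0,"rz":0,"x":0,"y":0,"z":0,"jaw":-1},{"rx":0,"ry":0,"rz":0,"x":0,"y":0,"z":0,"jaw":-1}]' 30;python3 st.py;python3 -c "
from h import *
im=cv2.cvtColor(grab_frame('side'),4)[200:270,285:355];cv2.imwrite('pics/c5.png',cv2.resize(im,None,fx=8,fy=8,interpolation=0))"
```

```text
clock: 3.98
tcp_pos: [0.5715, -0.0406, 0.0244]
orientation: [1.933, 2.477, 0.0]
contact_force: [-1.1, 0.3, 2.4]
grip_width: 0.0061
gripper_force: 31.7
t 3.98 tcp [ 0.5715 -0.0406  0.0244] yaw_y 14.07 zaxis chest [ 0. -0. -1.] tilt 0.01
grasp in chest mm [-47.1  -0.9  43.4] F chest [-1.   0.5  2.4] M [0.02 0.08 0.02] w 6.1 gf 31.7 j [ 0.31  0.57 -0.46  1.91  0.37  0.74 -0.11]
```

View pics/c5.png

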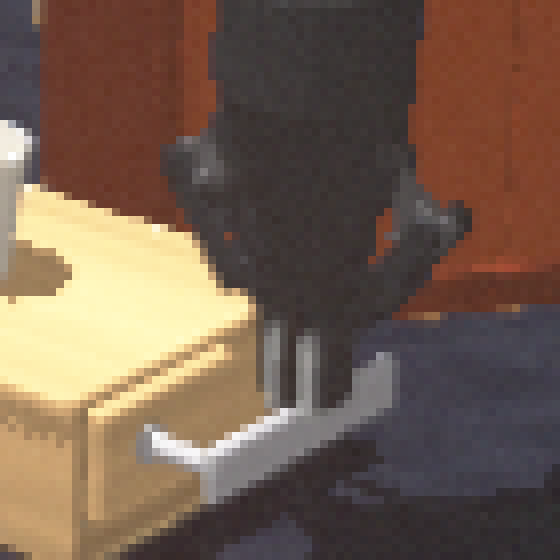

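The front finger covers only the upper half of the bar, and the bar shows below the tip at crop (330,407). The tips therefore sit higher than the reading says. I'll regrip 6 mm lower.

```bash
python3 -m jog '[{"rx":0,"ry":0,"rz":0,"x":0,"y":0,"z":0,"jaw":-0.5},{"rx":0,"ry":0,"rz":0,"x":0,"y":0,"z":-0.05,"jaw":-0.5},{"rx":0,"ry":0,"rz":0,"x":0,"y":0,"z":-0.07,"jaw":-0.5},{"rx":0,"ry":0,"rz":0,"x":0,"y":0,"z":0,"jaw":-0.7},{"rx":0,"ry":0,"rz":0,"x":0,"y":0,"z":0,"jaw":-1},{"rx":0,"ry":0,"rz":0,"x":0,"y":0,"z":0,"jaw":-1},{"rx":0,"ry":0,"rz":0,"x":0,"y":0,"z":0,"jaw":-1},{"rx":0,"ry":0,"rz":0,"x":0,"y":0,"z":0,"jaw":-1}]' 80;python3 st.py;python3 tip.py | tail -3
```

```text
clock: 5.03
tcp_pos: [0.5712, -0.0406, 0.017]
orientation: [-1.933, -2.477, 0.0]
contact_force: [-0.4, -0.3, -1.0]
grip_width: 0.0053
gripper_force: 78.6
t 5.03 tcp [ 0.5712 -0.0406  0.017 ] yaw_y 14.07 zaxis chest [-0.  0. -1.] tilt -0.02
grasp in chest mm [-47.4  -0.8  36. ] F chest [-0.5 -0.2 -1. ] M [0.08 0.16 0.02] w 5.3 gf 78.6 j [ 0.31  0.59 -0.45  1.91  0.37  0.72 -0.11]
327 [59, 59, 58, 57, 62, 62, 60, 57, 59, 60, 60, 59, 62, 60, 65, 62, 85, 121, 95, 62, 52, 52, 57, 57, 77, 82]
328 [63, 59, 60, 58, 63, 61, 60, 58, 58, 55, 52, 58, 65, 70, 69, 85, 121, 114, 67, 55, 54, 54, 55, 53, 58, 76]
329 [54, 61, 60, 59, 60, 60, 62, 63, 74, 71, 117, 122, 121, 122, 121, 122, 124, 97, 73, 51, 52, 57, 54, 69, 56, 79]
```

```bash
python3 -m jog '[{"rx":0,"ry":0,"rz":0,"x":-0.07,"y":-0.018,"z":0,"jaw":-1},{"rx":0,"ry":0,"rz":0,"x":-0.07,"y":-0.018,"z":0,"jaw":-1},{"rx":0,"ry":0,"rz":0,"x":-0.07,"y":-0.018,"z":0,"jaw":-1},{"rx":0,"ry":0,"rz":0,"x":-0.07,"y":-0.018,"z":0,"jaw":-1},{"rx":0,"ry":0,"rz":0,"x":-0.07,"y":-0.018,"z":0,"jaw":-1},{"rx":0,"ry":0,"rz":0,"x":-0.07,"y":-0.018,"z":0,"jaw":-1},{"rx":0,"ry":0,"rz":0,"x":-0.07,"y":-0.018,"z":0,"jaw":-1},{"rx":0,"ry":0,"rz":0,"x":-0.07,"y":-0.018,"z":0,"jaw":-1}]';python3 st.py
```

```text
clock: 6.08
tcp_pos: [0.5375, -0.0493, 0.0171]
orientation: [1.933, 2.477, 0.0]
contact_force: [0.2, 0.1, -1.4]
grip_width: 0.0056
gripper_force: 78.5
t 6.08 tcp [ 0.5375 -0.0493  0.0171] yaw_y 14.07 zaxis chest [ 0.  0. -1.] tilt 0.0
grasp in chest mm [-82.2  -0.9  36.1] F chest [ 0.2  0.  -1.4] M [ 0.02 -0.13 -0.08] w 5.6 gf 78.5 j [ 0.34  0.55 -0.46  1.99  0.37  0.68 -0.11]
```

```bash
python3 -m jog '[{"rx":0,"ry":0,"rz":0,"x":-0.025,"y":-0.006,"z":0,"jaw":-1},{"rx":0,"ry":0,"rz":0,"x":-0.025,"y":-0.006,"z":0,"jaw":-1},{"rx":0,"ry":0,"rz":0,"x":-0.025,"y":-0.006,"z":0,"jaw":-1}]';python3 st.py; python3 -m jog '[{"rx":0,"ry":0,"rz":0,"x":-0.017,"y":-0.004,"z":0,"jaw":-1},{"rx":0,"ry":0,"rz":0,"x":-0.017,"y":-0.004,"z":0,"jaw":-1}]';python3 st.py
```

```text
clock: 6.45
tcp_pos: [0.5333, -0.0503, 0.0171]
orientation: [1.933, 2.477, 0.0]
contact_force: [0.8, -0.5, -2.1]
grip_width: 0.0056
gripper_force: 78.5
t 6.45 tcp [ 0.5333 -0.0503  0.0171] yaw_y 14.07 zaxis chest [ 0.  0. -1.] tilt 0.0
grasp in chest mm [-86.5  -0.9  36.1] F chest [ 0.7 -0.7 -2.1] M [-0.04 -0.13 -0.06] w 5.6 gf 78.5 j [ 0.34  0.54 -0.46  2.    0.37  0.68 -0.11]
clock: 6.7
tcp_pos: [0.5312, -0.0508, 0.0171]
orientation: [1.933, 2.477, 0.0]
contact_force: [0.6, 0.9, -1.3]
grip_width: 0.0057
gripper_force: 78.5
t 6.7 tcp [ 0.5312 -0.0508  0.0171] yaw_y 14.07 zaxis chest [ 0.  0. -1.] tilt 0.0
grasp in chest mm [-88.6  -0.9  36.1] F chest [ 0.8  0.7 -1.3] M [-0.   -0.12 -0.01] w 5.7 gf 78.5 j [ 0.34  0.54 -0.46  2.01  0.37  0.68 -0.11]
```

```bash
cat > chk.py <<'E'
from h import *
import sys
o=get_obs();c,s=np.cos(np.radians(14.3)),np.sin(np.radians(14.3));f=np.array(o["contact_force"]);p=(np.array(o["tcp_pos"])-[.6169,-.0281,0])
fx=f[0]*c+f[1]*s;print("   X %.1f Fx %.1f Fz %.1f"%(1e3*(p[0]*c+p[1]*s),fx,f[2]));sys.exit(abs(fx)>float(sys.argv[1]))
E
J="python3 -m jog"
q() { python3 chk.py 3; }
$J '[{"rx":0,"ry":0,"rz":0,"x":-0.017,"y":-0.004,"z":0,"jaw":-1},{"rx":0,"ry":0,"rz":0,"x":-0.017,"y":-0.004,"z":0,"jaw":-1}]' >/dev/null; q && $J '[{"rx":0,"ry":0,"rz":0,"x":-0.017,"y":-0.004,"z":0,"jaw":-1},{"rx":0,"ry":0,"rz":0,"x":-0.017,"y":-0.004,"z":0,"jaw":-1}]' >/dev/null; q && $J '[{"rx":0,"ry":0,"rz":0,"x":-0.017,"y":-0.004,"z":0,"jaw":-1},{"rx":0,"ry":0,"rz":0,"x":-0.017,"y":-0.004,"z":0,"jaw":-1}]' >/dev/null; q && $J '[{"rx":0,"ry":0,"rz":0,"x":-0.017,"y":-0.004,"z":0,"jaw":-1},{"rx":0,"ry":0,"rz":0,"x":-0.017,"y":-0.004,"z":0,"jaw":-1}]' >/dev/null; q && $J '[{"rx":0,"ry":0,"rz":0,"x":-0.017,"y":-0.004,"z":0,"jaw":-1},{"rx":0,"ry":0,"rz":0,"x":-0.017,"y":-0.004,"z":0,"jaw":-1}]' >/dev/null; q && $J '[{"rx":0,"ry":0,"rz":0,"x":-0.017,"y":-0.004,"z":0,"jaw":-1},{"rx":0,"ry":0,"rz":0,"x":-0.017,"y":-0.004,"z":0,"jaw":-1}]' >/dev/null; q; python3 st.py
```

```text
X -90.8 Fx 1.1 Fz -1.9
   X -90.8 Fx 1.1 Fz -1.9
   X -90.8 Fx 1.1 Fz -1.9
   X -90.8 Fx 1.1 Fz -1.9
   X -90.8 Fx 1.1 Fz -1.9
   X -90.8 Fx 1.1 Fz -1.9
t 6.95 tcp [ 0.5291 -0.0513  0.0171] yaw_y 14.07 zaxis chest [-0.  0. -1.] tilt -0.0
grasp in chest mm [-90.8  -0.8  36.1] F chest [ 1.1  0.6 -1.9] M [-0.03 -0.11 -0.04] w 5.6 gf 78.5 j [ 0.34  0.54 -0.46  2.01  0.37  0.68 -0.11]False
False
False
False
False
False
```

```bash
sed -i 's/sys.exit(\(.*\))$/sys.exit(int(\1))/' chk.py
J="python3 -m jog"
q() { python3 chk.py 3; }
q && $J '[{"rx":0,"ry":0,"rz":0,"x":-0.017,"y":-0.004,"z":0,"jaw":-1},{"rx":0,"ry":0,"rz":0,"x":-0.017,"y":-0.004,"z":0,"jaw":-1}]' >/dev/null; q && $J '[{"rx":0,"ry":0,"rz":0,"x":-0.017,"y":-0.004,"z":0,"jaw":-1},{"rx":0,"ry":0,"rz":0,"x":-0.017,"y":-0.004,"z":0,"jaw":-1}]' >/dev/null; q && $J '[{"rx":0,"ry":0,"rz":0,"x":-0.017,"y":-0.004,"z":0,"jaw":-1},{"rx":0,"ry":0,"rz":0,"x":-0.017,"y":-0.004,"z":0,"jaw":-1}]' >/dev/null; q && $J '[{"rx":0,"ry":0,"rz":0,"x":-0.017,"y":-0.004,"z":0,"jaw":-1},{"rx":0,"ry":0,"rz":0,"x":-0.017,"y":-0.004,"z":0,"jaw":-1}]' >/dev/null; q && $J '[{"rx":0,"ry":0,"rz":0,"x":-0.017,"y":-0.004,"z":0,"jaw":-1},{"rx":0,"ry":0,"rz":0,"x":-0.017,"y":-0.004,"z":0,"jaw":-1}]' >/dev/null; q && $J '[{"rx":0,"ry":0,"rz":0,"x":-0.017,"y":-0.004,"z":0,"jaw":-1},{"rx":0,"ry":0,"rz":0,"x":-0.017,"y":-0.004,"z":0,"jaw":-1}]' >/dev/null; q; python3 st.py
```

```text
X -90.8 Fx 1.1 Fz -1.9
   X -92.9 Fx 0.4 Fz -2.1
   X -95.0 Fx 0.2 Fz -1.9
   X -97.1 Fx 0.8 Fz -2.2
   X -99.2 Fx 0.5 Fz -2.8
   X -101.3 Fx 1.5 Fz -1.9
   X -103.3 Fx 1.5 Fz -1.2
t 8.45 tcp [ 0.5169 -0.0542  0.0171] yaw_y 14.07 zaxis chest [ 0. -0. -1.] tilt 0.0
grasp in chest mm [-103.3   -0.6   36.1] F chest [ 1.5 -0.5 -1.2] M [-0.07 -0.1  -0.03] w 5.6 gf 78.5 j [ 0.35  0.52 -0.46  2.04  0.37  0.66 -0.1 ]
```

```bash

J="python3 -m jog"
q() { python3 chk.py 3; }
q && $J '[{"rx":0,"ry":0,"rz":0,"x":-0.017,"y":-0.004,"z":0,"jaw":-1},{"rx":0,"ry":0,"rz":0,"x":-0.017,"y":-0.005,"z":0,"jaw":-1}]' >/dev/null; q && $J '[{"rx":0,"ry":0,"rz":0,"x":-0.017,"y":-0.004,"z":0,"jaw":-1},{"rx":0,"ry":0,"rz":0,"x":-0.017,"y":-0.005,"z":0,"jaw":-1}]' >/dev/null; q && $J '[{"rx":0,"ry":0,"rz":0,"x":-0.017,"y":-0.004,"z":0,"jaw":-1},{"rx":0,"ry":0,"rz":0,"x":-0.017,"y":-0.005,"z":0,"jaw":-1}]' >/dev/null; q && $J '[{"rx":0,"ry":0,"rz":0,"x":-0.017,"y":-0.004,"z":0,"jaw":-1},{"rx":0,"ry":0,"rz":0,"x":-0.017,"y":-0.005,"z":0,"jaw":-1}]' >/dev/null; q && $J '[{"rx":0,"ry":0,"rz":0,"x":-0.017,"y":-0.004,"z":0,"jaw":-1},{"rx":0,"ry":0,"rz":0,"x":-0.017,"y":-0.005,"z":0,"jaw":-1}]' >/dev/null; q && $J '[{"rx":0,"ry":0,"rz":0,"x":-0.017,"y":-0.004,"z":0,"jaw":-1},{"rx":0,"ry":0,"rz":0,"x":-0.017,"y":-0.005,"z":0,"jaw":-1}]' >/dev/null; q; python3 st.py
```

```text
X -103.3 Fx 1.5 Fz -1.2
   X -105.4 Fx 1.9 Fz -0.7
   X -107.4 Fx 1.5 Fz -2.0
   X -109.6 Fx 0.3 Fz -1.1
   X -111.5 Fx 3.6 Fz -1.7
   X -111.5 Fx 3.6 Fz -1.7
   X -111.5 Fx 3.6 Fz -1.7
t 9.45 tcp [ 0.5091 -0.0563  0.0172] yaw_y 14.08 zaxis chest [ 0.001 -0.    -1.   ] tilt 0.04
grasp in chest mm [-111.5   -0.7   36.2] F chest [ 3.6 -1.3 -1.7] M [-0.02 -0.64 -0.01] w 5.6 gf 78.5 j [ 0.36  0.51 -0.46  2.06  0.37  0.65 -0.1 ]
```

```bash
python3 -m jog '[{"rx":0,"ry":0,"rz":0,"x":-0.01,"y":-0.0025,"z":0,"jaw":-1}]' >/dev/null; python3 st.py
```

```text
t 9.57 tcp [ 0.5091 -0.0563  0.0173] yaw_y 14.07 zaxis chest [ 0.002 -0.    -1.   ] tilt 0.1
grasp in chest mm [-111.5   -0.7   36.3] F chest [ 4.2 -0.4 -3. ] M [-0.11 -0.8  -0.01] w 5.5 gf 78.4 j [ 0.36  0.51 -0.46  2.06  0.37  0.65 -0.1 ]
```

```bash
python3 -m jog '[{"rx":0,"ry":0,"rz":0,"x":0.02,"y":0.005,"z":0,"jaw":-1},{"rx":0,"ry":0,"rz":0,"x":0,"y":0,"z":0,"jaw":-1}]' 110 >/dev/null; python3 st.py;  python3 -m jog '[{"rx":-0.037,"ry":0.145,"rz":0,"x":0.0057,"y":0.0014,"z":0.051,"jaw":-1},{"rx":-0.037,"ry":0.145,"rz":0,"x":0.0057,"y":0.0014,"z":0.051,"jaw":-1},{"rx":0,"ry":0,"rz":0,"x":0,"y":0,"z":0,"jaw":-1}]' >/dev/null; python3 st.py
```

```text
t 9.82 tcp [ 0.509  -0.0563  0.017 ] yaw_y 14.07 zaxis chest [-0.001 -0.    -1.   ] tilt -0.05
grasp in chest mm [-111.5   -0.7   36. ] F chest [ 0.4 -0.5 -0.4] M [-0.01 -0.17  0.01] w 4.6 gf 110.1 j [ 0.36  0.51 -0.46  2.06  0.37  0.65 -0.1 ]
t 10.2 tcp [ 0.5098 -0.056   0.0231] yaw_y 14.07 zaxis chest [-0.053  0.    -0.999] tilt -3.03
grasp in chest mm [-109.6   -0.6   42.1] F chest [ 0.4  0.3 -1.6] M [ 0.03 -0.16  0.01] w 4.5 gf 110.1 j [ 0.35  0.53 -0.46  2.01  0.35  0.74 -0.09]
```

```bash
python3 -m jog '[{"rx":-0.037,"ry":0.145,"rz":0,"x":0.008,"y":0.002,"z":0.051,"jaw":-1},{"rx":-0.037,"ry":0.145,"rz":0,"x":0.008,"y":0.002,"z":0.051,"jaw":-1},{"rx":0,"ry":0,"rz":0,"x":0,"y":0,"z":0,"jaw":-1}]' >/dev/null; python3 st.py
```

```text
t 10.57 tcp [ 0.5111 -0.0557  0.0292] yaw_y 14.07 zaxis chest [-0.104  0.    -0.995] tilt -5.96
grasp in chest mm [-107.4   -0.6   48.1] F chest [-0.2 -0.  -1.4] M [ 0.02 -0.23 -0.02] w 4.7 gf 110.1 j [ 0.33  0.54 -0.46  1.97  0.34  0.82 -0.09]
```

```bash
python3 -m jog '[{"rx":-0.037,"ry":0.145,"rz":0,"x":0.0105,"y":0.0027,"z":0.05,"jaw":-1},{"rx":-0.037,"ry":0.145,"rz":0,"x":0.0105,"y":0.0027,"z":0.05,"jaw":-1},{"rx":0,"ry":0,"rz":0,"x":0,"y":0,"z":0,"jaw":-1}]' >/dev/null; python3 st.py
```

```text
t 10.95 tcp [ 0.5119 -0.0556  0.0351] yaw_y 14.06 zaxis chest [-0.156 -0.    -0.988] tilt -8.99
grasp in chest mm [-105.6   -0.7   53.8] F chest [-0.7 -0.1  1.6] M [-0.09  0.02  0.08] w 4.4 gf 110.3 j [ 0.32  0.56 -0.46  1.92  0.34  0.9  -0.09]
```

```bash
python3 -m jog '[{"rx":-0.037,"ry":0.145,"rz":0,"x":0,"y":0,"z":0.053,"jaw":-1},{"rx":-0.037,"ry":0.145,"rz":0,"x":0,"y":0,"z":0.053,"jaw":-1},{"rx":0,"ry":0,"rz":0,"x":0,"y":0,"z":0,"jaw":-1}]' >/dev/null; python3 st.py
```

```text
t 11.32 tcp [ 0.5128 -0.0553  0.0415] yaw_y 14.07 zaxis chest [-0.206  0.    -0.979] tilt -11.86
grasp in chest mm [-103.7   -0.6   60.1] F chest [ 0.6  0.4 -1.4] M [-0.03 -0.55 -0.02] w 4.4 gf 110.0 j [ 0.3   0.58 -0.45  1.88  0.33  0.97 -0.08]
```

```bash
python3 -m jog '[{"rx":-0.038,"ry":0.15,"rz":0,"x":0,"y":0,"z":0.052,"jaw":-1},{"rx":-0.038,"ry":0.15,"rz":0,"x":0,"y":0,"z":0.052,"jaw":-1},{"rx":0,"ry":0,"rz":0,"x":0,"y":0,"z":0,"jaw":-1}]' >/dev/null; python3 st.py
```

```text
t 11.7 tcp [ 0.5127 -0.0553  0.0477] yaw_y 14.07 zaxis chest [-0.258  0.    -0.966] tilt -14.96
grasp in chest mm [-102.7   -0.6   66. ] F chest [ 1.4 -0.8 -0.9] M [-0.01 -0.75 -0.02] w 4.6 gf 110.1 j [ 0.29  0.6  -0.45  1.83  0.32  1.05 -0.08]
```

```bash
python3 -c "
from h import *
im=cv2.cvtColor(grab_frame('side'),4)[205:290,250:350];cv2.imwrite('pics/c6.png',cv2.resize(im,None,fx=7,fy=7,interpolation=2))"
```

```text
(no output)
```

View pics/c6.png

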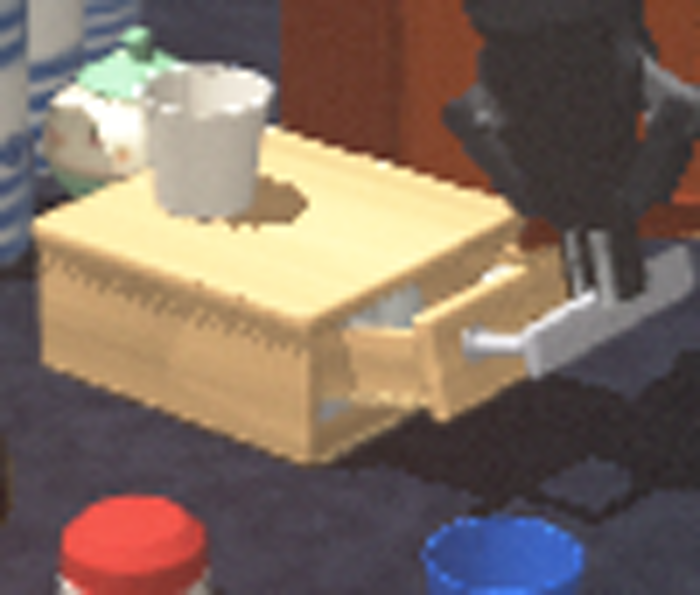

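The crop shows the drawer tilted front-up with the tool. The panel's lower corner is at (435,415), a capsule is visible at (400,300), and the cup hasn't moved. Next I'll draw it along its slope.

```bash

J="python3 -m jog"
q() { python3 chk.py 4; }
q && $J '[{"rx":0,"ry":0,"rz":0,"x":-0.023,"y":-0.006,"z":0.0065,"jaw":-1},{"rx":0,"ry":0,"rz":0,"x":-0.023,"y":-0.006,"z":0.0065,"jaw":-1}]' >/dev/null; q && $J '[{"rx":0,"ry":0,"rz":0,"x":-0.023,"y":-0.006,"z":0.0065,"jaw":-1},{"rx":0,"ry":0,"rz":0,"x":-0.023,"y":-0.006,"z":0.0065,"jaw":-1}]' >/dev/null; q && $J '[{"rx":0,"ry":0,"rz":0,"x":-0.023,"y":-0.006,"z":0.0065,"jaw":-1},{"rx":0,"ry":0,"rz":0,"x":-0.023,"y":-0.006,"z":0.0065,"jaw":-1}]' >/dev/null; q && $J '[{"rx":0,"ry":0,"rz":0,"x":-0.023,"y":-0.006,"z":0.0065,"jaw":-1},{"rx":0,"ry":0,"rz":0,"x":-0.023,"y":-0.006,"z":0.0065,"jaw":-1}]' >/dev/null; q; python3 st.py
```

```text
X -107.8 Fx 1.6 Fz -1.2
   X -111.2 Fx 1.8 Fz -1.4
   X -114.0 Fx 0.6 Fz -1.3
   X -116.8 Fx 1.5 Fz -1.0
   X -119.7 Fx 2.0 Fz -1.6
t 12.75 tcp [ 0.5011 -0.0584  0.0511] yaw_y 14.06 zaxis chest [-0.26   0.    -0.966] tilt -15.07
grasp in chest mm [-114.7   -0.7   69.4] F chest [ 2.  -0.7 -1.6] M [ 0.07 -0.68 -0.02] w 4.3 gf 110.0 j [ 0.3   0.58 -0.45  1.86  0.32  1.05 -0.08]
```

```bash

J="python3 -m jog"
q() { python3 chk.py 4.5; }
q && $J '[{"rx":0,"ry":0,"rz":0,"x":-0.031,"y":-0.008,"z":0.0086,"jaw":-1},{"rx":0,"ry":0,"rz":0,"x":-0.031,"y":-0.008,"z":0.0086,"jaw":-1},{"rx":0,"ry":0,"rz":0,"x":-0.031,"y":-0.008,"z":0.0086,"jaw":-1}]' >/dev/null; q && $J '[{"rx":0,"ry":0,"rz":0,"x":-0.047,"y":-0.012,"z":0.013,"jaw":-1},{"rx":0,"ry":0,"rz":0,"x":-0.047,"y":-0.012,"z":0.013,"jaw":-1},{"rx":0,"ry":0,"rz":0,"x":-0.047,"y":-0.012,"z":0.013,"jaw":-1}]' >/dev/null; q && $J '[{"rx":0,"ry":0,"rz":0,"x":-0.047,"y":-0.012,"z":0.013,"jaw":-1},{"rx":0,"ry":0,"rz":0,"x":-0.047,"y":-0.012,"z":0.013,"jaw":-1},{"rx":0,"ry":0,"rz":0,"x":-0.047,"y":-0.012,"z":0.013,"jaw":-1}]' >/dev/null; q && $J '[{"rx":0,"ry":0,"rz":0,"x":-0.047,"y":-0.012,"z":0.013,"jaw":-1},{"rx":0,"ry":0,"rz":0,"x":-0.047,"y":-0.012,"z":0.013,"jaw":-1},{"rx":0,"ry":0,"rz":0,"x":-0.047,"y":-0.012,"z":0.013,"jaw":-1}]' >/dev/null; q; python3 st.py
```

```text
X -119.7 Fx 2.0 Fz -1.6
   X -125.5 Fx 1.5 Fz -1.6
   X -134.3 Fx 1.7 Fz -1.3
   X -143.0 Fx 0.7 Fz -1.8
   X -151.7 Fx 1.3 Fz -2.7
t 14.25 tcp [ 0.4701 -0.0663  0.0597] yaw_y 14.06 zaxis chest [-0.26   0.    -0.966] tilt -15.07
grasp in chest mm [-146.8   -0.7   78. ] F chest [ 1.3  0.9 -2.7] M [ 0.01 -0.64  0.05] w 4.2 gf 110.0 j [ 0.33  0.53 -0.46  1.93  0.31  1.03 -0.06]
```

```bash

J="python3 -m jog"
q() { python3 chk.py 4.5; }
q && $J '[{"rx":0,"ry":0,"rz":0,"x":-0.047,"y":-0.012,"z":0.013,"jaw":-1},{"rx":0,"ry":0,"rz":0,"x":-0.047,"y":-0.012,"z":0.013,"jaw":-1},{"rx":0,"ry":0,"rz":0,"x":-0.047,"y":-0.012,"z":0.013,"jaw":-1}]' >/dev/null; q && $J '[{"rx":0,"ry":0,"rz":0,"x":-0.047,"y":-0.012,"z":0.014,"jaw":-1},{"rx":0,"ry":0,"rz":0,"x":-0.047,"y":-0.012,"z":0.014,"jaw":-1},{"rx":0,"ry":0,"rz":0,"x":-0.047,"y":-0.012,"z":0.014,"jaw":-1}]' >/dev/null; q && $J '[{"rx":0,"ry":0,"rz":0,"x":-0.047,"y":-0.012,"z":0.014,"jaw":-1},{"rx":0,"ry":0,"rz":0,"x":-0.047,"y":-0.012,"z":0.014,"jaw":-1},{"rx":0,"ry":0,"rz":0,"x":-0.047,"y":-0.012,"z":0.014,"jaw":-1}]' >/dev/null; q && $J '[{"rx":0,"ry":0,"rz":0,"x":-0.047,"y":-0.012,"z":0.016,"jaw":-1},{"rx":0,"ry":0,"rz":0,"x":-0.047,"y":-0.012,"z":0.016,"jaw":-1},{"rx":0,"ry":0,"rz":0,"x":0,"y":0,"z":0,"jaw":-1}]' >/dev/null; q; python3 st.py;python3 -c "
from h import *
im=cv2.cvtColor(grab_frame('side'),4)[190:310,230:390];cv2.imwrite('pics/c7.png',cv2.resize(im,None,fx=5,fy=5,interpolation=2))"
```

```text
X -151.7 Fx 1.3 Fz -2.7
   X -160.5 Fx 0.5 Fz -2.1
   X -169.6 Fx -0.1 Fz -3.5
   X -177.9 Fx -0.2 Fz -3.6
   X -183.7 Fx -0.2 Fz -2.9
t 15.75 tcp [ 0.4391 -0.0743  0.069 ] yaw_y 14.05 zaxis chest [-0.26  -0.    -0.966] tilt -15.07
grasp in chest mm [-178.8   -0.8   87.4] F chest [-0.2  0.3 -2.9] M [ 0.02 -0.24 -0.03] w 4.8 gf 109.8 j [ 0.36  0.47 -0.47  1.99  0.29  1.01 -0.04]
```

View pics/c7.png

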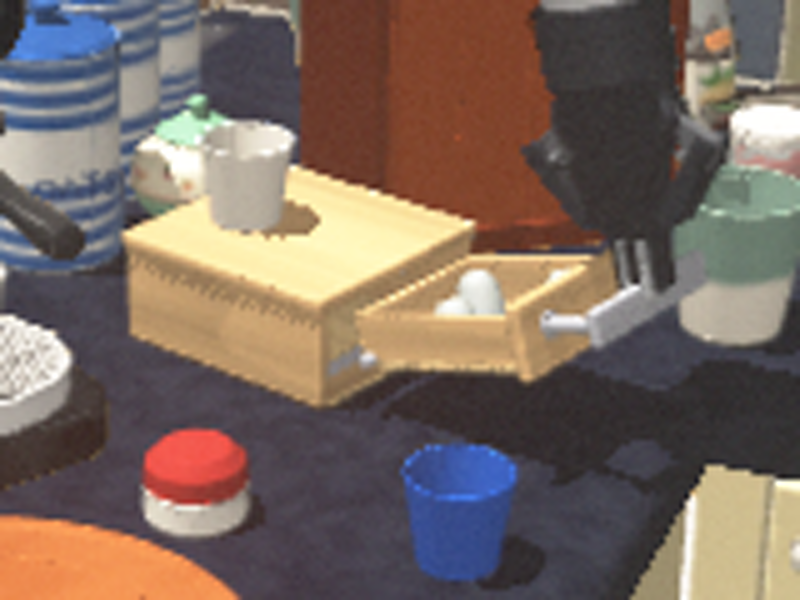

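The drawer is clear of the chest, with its pin at (368,360) and the capsules inside at (480,295). The chest and cup haven't moved. Before the transfer I'll check where the coffee maker stands.

```bash
python3 - <<'E'
from h import *
print(ray("top",[(213,195),(262,207),(281,140)],.02).round(3), ray("top",[(240,180),(215,155)],.12).round(3), ray("top",[(230,155)],.2).round(3), ray("top",[(249,238)],.043).round(3),ray("top",[(263,283)],.055).round(3))
E
python3 -m jog '[{"rx":0,"ry":0,"rz":0,"x":0,"y":0,"z":0.3,"jaw":-1},{"rx":0,"ry":0,"rz":0,"x":0,"y":0,"z":0.5,"jaw":-1},{"rx":0,"ry":0,"rz":0,"x":0,"y":0,"z":0.3,"jaw":-1},{"rx":0,"ry":0,"rz":0,"x":0,"y":0,"z":0,"jaw":-1}]' 115>/dev/null; python3 st.py
```

```text
[[0.638 0.302 0.02 ]
 [0.639 0.166 0.02 ]
 [0.848 0.179 0.02 ]] [[0.652 0.217 0.12 ]
 [0.703 0.301 0.12 ]] [[0.672 0.237 0.2  ]] [[0.538 0.164 0.043]] [[0.431 0.091 0.055]]
clock: 16.3
tcp_pos: [0.4405, -0.0742, 0.1364]
orientation: [-1.826, -2.34, 0.308]
contact_force: [-0.7, 0.1, -3.9]
grip_width: 0.0048
gripper_force: 109.7
t 16.3 tcp [ 0.4405 -0.0742  0.1364] yaw_y 14.03 zaxis chest [-0.257 -0.001 -0.966] tilt -14.87
grasp in chest mm [-177.4   -1.1  154.8] F chest [-0.6  0.2 -3.9] M [ 0.04 -0.23 -0.03] w 4.8 gf 109.7 j [ 0.38  0.38 -0.49  1.94  0.24  1.14  0.01]
```

```bash
python3 -m jog '[{"rx":0.061,"ry":-0.24,"rz":0,"x":0,"y":0.2,"z":0,"jaw":-1},{"rx":0.061,"ry":-0.24,"rz":0,"x":0,"y":0.4,"z":0,"jaw":-1},{"rx":0.061,"ry":-0.24,"rz":0,"x":0,"y":0.5,"z":0,"jaw":-1},{"rx":0.061,"ry":-0.24,"rz":0,"x":0,"y":0.5,"z":0,"jaw":-1},{"rx":0.061,"ry":-0.24,"rz":0,"x":0,"y":0.5,"z":0,"jaw":-1},{"rx":0.061,"ry":-0.24,"rz":0,"x":0,"y":0.4,"z":0,"jaw":-1},{"rx":0,"ry":0,"rz":0,"x":-0.07,"y":0.4,"z":0,"jaw":-1},{"rx":0,"ry":0,"rz":0,"x":-0.07,"y":0.2,"z":0,"jaw":-1}]' >/dev/null; python3 st.py
```

```text
t 17.3 tcp [0.4299 0.1128 0.1343] yaw_y 14.16 zaxis chest [-0.005  0.    -1.   ] tilt -0.29
grasp in chest mm [-146.4  182.7  153.3] F chest [-0.3  0.2 -3.1] M [ 0.02  0.25 -0.04] w 4.2 gf 109.8 j [ 0.17  0.24 -0.63  2.11  0.19  0.85 -0.33]
```

```bash
python3 -m jog '[{"rx":0,"ry":0,"rz":0,"x":-0.1,"y":0.3,"z":0,"jaw":-1},{"rx":0,"ry":0,"rz":0,"x":-0.165,"y":0.5,"z":0,"jaw":-1},{"rx":0,"ry":0,"rz":0,"x":-0.2,"y":0.6,"z":0,"jaw":-1},{"rx":0,"ry":0,"rz":0,"x":-0.2,"y":0.6,"z":0,"jaw":-1},{"rx":0,"ry":0,"rz":0,"x":-0.2,"y":0.6,"z":0,"jaw":-1},{"rx":0,"ry":0,"rz":0,"x":-0.2,"y":0.6,"z":0,"jaw":-1},{"rx":0,"ry":0,"rz":0,"x":-0.13,"y":0.4,"z":0,"jaw":-1},{"rx":0,"ry":0,"rz":0,"x":-0.07,"y":0.2,"z":0,"jaw":-1}]' >/dev/null;python3 -m jog '[{"rx":0,"ry":0,"rz":0,"x":0,"y":0,"z":-0.3,"jaw":-1},{"rx":0,"ry":0,"rz":0,"x":0,"y":0,"z":-0.5,"jaw":-1},{"rx":0,"ry":0,"rz":0,"x":0,"y":0,"z":-0.3,"jaw":-1},{"rx":0,"ry":0,"rz":0,"x":0,"y":0,"z":0,"jaw":-1},{"rx":0,"ry":0,"rz":0,"x":0,"y":0,"z":0,"jaw":-1}]' >/dev/null; python3 st.py; python3 -c "
from h import *
im=cv2.cvtColor(grab_frame('side'),4)[200:400,120:360];cv2.imwrite('pics/c8.png',cv2.resize(im,None,fx=3,fy=3,interpolation=2))"
```

```text
t 18.93 tcp [0.3554 0.34   0.0694] yaw_y 14.04 zaxis chest [-0.003  0.    -1.   ] tilt -0.17
grasp in chest mm [-162.4  421.2   88.4] F chest [ 0.4  0.  -2.6] M [0.02 0.26 0.01] w 4.6 gf 109.9 j [-0.34  0.44 -0.67  2.06  0.38  0.77 -1.  ]
```

View pics/c8.png

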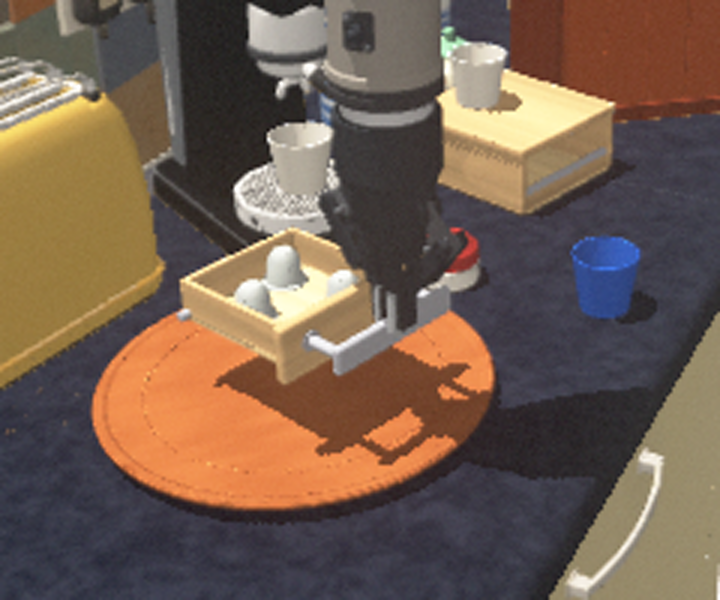

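The crop shows all three capsules in the level drawer above the board, the cup on the chest, and the timer untouched. I'll lower it and watch Fz.

```bash
python3 -m jog '[{"rx":0,"ry":0,"rz":0,"x":-0.03,"y":0.05,"z":-0.2,"jaw":-1},{"rx":0,"ry":0,"rz":0,"x":0,"y":0,"z":-0.25,"jaw":-1},{"rx":0,"ry":0,"rz":0,"x":0,"y":0,"z":-0.2,"jaw":-1},{"rx":0,"ry":0,"rz":0,"x":0,"y":0,"z":-0.1,"jaw":-1},{"rx":0,"ry":0,"rz":0,"x":0,"y":0,"z":0,"jaw":-1}]' >/dev/null; python3 st.py
```

```text
t 19.6 tcp [0.3528 0.3426 0.0233] yaw_y 14.08 zaxis chest [-0.005 -0.001 -1.   ] tilt -0.27
grasp in chest mm [-164.2  424.4   42.3] F chest [ 0.4  0.1 -3.5] M [0.   0.22 0.01] w 4.4 gf 109.8 j [-0.39  0.51 -0.62  2.09  0.46  0.68 -1.07]
```

```bash
cat > cz.py <<'E'
from h import *
import sys
o=get_obs();f=o["contact_force"];print("   z %.4f Fz %.1f M %s"%(o["tcp_pos"][2],f[2],np.round(o["moment"],2)));sys.exit(int(f[2]>1))
E
J="python3 -m jog"; q() { python3 cz.py; }
$J '[{"rx":0.005,"ry":-0.02,"rz":0,"x":0,"y":0,"z":-0.05,"jaw":-1},{"rx":0,"ry":0,"rz":0,"x":0,"y":0,"z":-0.05,"jaw":-1}]' >/dev/null; q && $J '[{"rx":0,"ry":0,"rz":0,"x":0,"y":0,"z":-0.017,"jaw":-1},{"rx":0,"ry":0,"rz":0,"x":0,"y":0,"z":-0.017,"jaw":-1}]' >/dev/null; q && $J '[{"rx":0,"ry":0,"rz":0,"x":0,"y":0,"z":-0.017,"jaw":-1},{"rx":0,"ry":0,"rz":0,"x":0,"y":0,"z":-0.017,"jaw":-1}]' >/dev/null; q && $J '[{"rx":0,"ry":0,"rz":0,"x":0,"y":0,"z":-0.017,"jaw":-1},{"rx":0,"ry":0,"rz":0,"x":0,"y":0,"z":-0.017,"jaw":-1}]' >/dev/null; q && $J '[{"rx":0,"ry":0,"rz":0,"x":0,"y":0,"z":-0.017,"jaw":-1},{"rx":0,"ry":0,"rz":0,"x":0,"y":0,"z":-0.017,"jaw":-1}]' >/dev/null; q; python3 st.py
```

```text
z 0.0181 Fz -3.7 M [-0.07  0.28 -0.  ]
   z 0.0159 Fz -3.0 M [-0.09  0.29 -0.02]
   z 0.0138 Fz -3.1 M [-0.08  0.29 -0.04]
   z 0.0118 Fz -2.4 M [-0.01  0.29  0.02]
   z 0.0098 Fz -1.2 M [-0.08  0.22  0.02]
t 20.85 tcp [0.3531 0.3429 0.0098] yaw_y 14.08 zaxis chest [ 0. -0. -1.] tilt 0.01
grasp in chest mm [-163.9  424.7   28.8] F chest [-1.3 -0.5 -1.2] M [-0.03  0.24  0.02] w 4.5 gf 110.1 j [-0.41  0.53 -0.6   2.1   0.49  0.65 -1.1 ]
```

```bash
python3 -m jog '[{"rx":0,"ry":0,"rz":0,"x":0,"y":0,"z":-0.016,"jaw":-1},{"rx":0,"ry":0,"rz":0,"x":0,"y":0,"z":0,"jaw":-1}]' >/dev/null; python3 st.py; python3 -m jog '[{"rx":0,"ry":0,"rz":0,"x":0,"y":0,"z":0,"jaw":-0.8},{"rx":0,"ry":0,"rz":0,"x":0,"y":0,"z":0,"jaw":-0.65},{"rx":0,"ry":0,"rz":0,"x":0,"y":0,"z":0,"jaw":-0.5},{"rx":0,"ry":0,"rz":0,"x":0,"y":0,"z":0,"jaw":-0.5}]' >/dev/null; python3 st.py
```

```text
t 21.1 tcp [0.3531 0.3429 0.0092] yaw_y 14.08 zaxis chest [ 0. -0. -1.] tilt 0.02
grasp in chest mm [-163.9  424.7   28.2] F chest [-2.3 -0.6  4.6] M [-0.27  0.61  0.  ] w 4.6 gf 110.9 j [-0.41  0.53 -0.6   2.1   0.49  0.65 -1.1 ]
t 21.6 tcp [0.3533 0.3429 0.0088] yaw_y 14.06 zaxis chest [ 0.  0. -1.] tilt 0.01
grasp in chest mm [-163.8  424.6   27.8] F chest [ 0.4  0.6 -0.5] M [-0.03 -0.03  0.02] w 21.4 gf 0.0 j [-0.41  0.53 -0.6   2.1   0.49  0.65 -1.1 ]
```

Released. I'll raise the hand, back it away toward the right, and check the result.

```bash
python3 -m jog '[{"rx":0,"ry":0,"rz":0,"x":0,"y":0,"z":0.2,"jaw":-0.5},{"rx":0,"ry":0,"rz":0,"x":0,"y":0,"z":0.3,"jaw":-0.5},{"rx":0,"ry":0,"rz":0,"x":0,"y":0,"z":0.5,"jaw":-0.5},{"rx":0,"ry":0,"rz":0,"x":0,"y":0,"z":0.8,"jaw":-0.5},{"rx":0,"ry":0,"rz":0,"x":0,"y":0,"z":0.8,"jaw":-0.5},{"rx":0,"ry":0,"rz":0,"x":0.1,"y":-0.6,"z":0.5,"jaw":-0.5},{"rx":0,"ry":0,"rz":0,"x":0.3,"y":-0.8,"z":0.2,"jaw":-0.5},{"rx":0,"ry":0,"rz":0,"x":0.4,"y":-0.8,"z":0,"jaw":-0.5}]' >/dev/null; python3 -m jog '[{"rx":0,"ry":0,"rz":0,"x":0.4,"y":-0.9,"z":0,"jaw":-0.5},{"rx":0,"ry":0,"rz":0,"x":0.2,"y":-0.9,"z":0,"jaw":-0.5},{"rx":0,"ry":0,"rz":0,"x":0,"y":-0.9,"z":0,"jaw":-0.5},{"rx":0,"ry":0,"rz":0,"x":0,"y":-0.9,"z":0,"jaw":-0.5},{"rx":0,"ry":0,"rz":0,"x":0,"y":0,"z":0,"jaw":-0.5}]' >/dev/null;python3 st.py; python3 - <<'E'
from h import *
a=cv2.cvtColor(grab_frame('side'),4);t=cv2.cvtColor(grab_frame('top'),4);cv2.imwrite('pics/topF.png',t)
cv2.imwrite('pics/f.png',np.hstack([cv2.resize(a[200:400,130:350],(440,400)),cv2.resize(t[140:340,90:270],(360,400))]))
ex=np.array([np.cos(np.radians(14.3)),np.sin(np.radians(14.3)),0]);ey=np.array([-ex[1],ex[0],0]);F=np.array([.6169,-.0281,0])
print(proj("top",[F+.079*ey+[0,0,.075],F-.079*ey+[0,0,.075]]).round(1))
E
```

```text
t 23.23 tcp [ 0.4368 -0.0091  0.2078] yaw_y 13.65 zaxis chest [ 0.    -0.001 -1.   ] tilt 0.02
grasp in chest mm [-169.8   62.9  226.8] F chest [0.4 0.8 0.3] M [ 0.03 -0.04  0.04] w 21.7 gf 0.0 j [ 0.37  0.1  -0.52  2.05  0.06  1.    0.06]
[[299.2 223.5]
 [362.7 224.9]]
```

View pics/f.png

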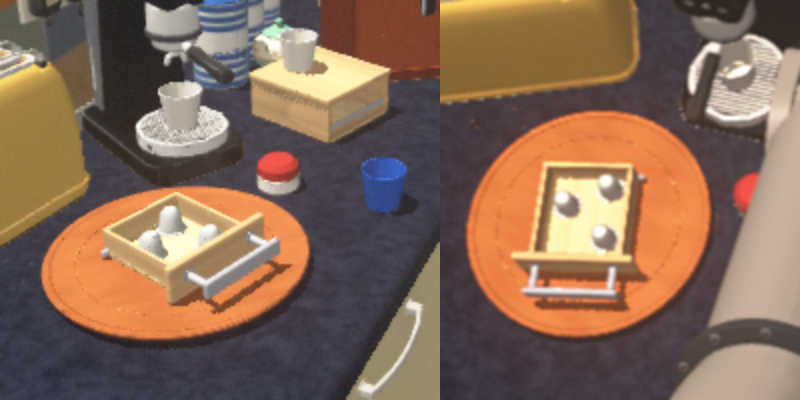

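The drawer lies flat on the board with its three capsules in it. The panel's top edge runs from (514,255) to (634,257) in the right half, and the chest, cup and timer look unmoved. I'll check the centring.

```bash
python3 - <<'E'
from h import *
f=lambda a:np.array([(90+(u-440)/2,140+v/2) for u,v in a])
r=ray("top",f([(545,163),(636,163)]),.05);p=ray("top",f([(514,255),(634,257)]),.063)
print(r.round(3),p.round(3)); R=r.mean(0)[:2];P=p.mean(0)[:2];d=(R-P)/np.linalg.norm(R-P)
print(np.linalg.norm(R-P),np.degrees(np.arctan2(d[1],d[0])),"centre",(R-.063*d).round(4),(P+.068*d).round(4))
E
```

```text
[[0.505 0.438 0.05 ]
 [0.537 0.327 0.05 ]] [[0.376 0.421 0.063]
 [0.413 0.279 0.063]]
0.13021297582308927 14.435315601485383 centre [0.4599 0.3666] [0.4607 0.3668]
```

The drawer's centre is within about 3 mm of the board's centre, so I'm handing in.

```bash
python3 -c "
from bench import r
print(r.hand_in())"
```

```text
the job is handed in; nothing more can be done
None
```

The capsule drawer is out of the chest and lies flat on the round board, about 3 mm off its centre, with all three capsules in it; the chest, cup and the other things in view look unmoved, and the job is handed in at about 23 s.

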